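Hang the nesting steel pans on the sprung drying hook

TASK

Hang the three steel pans by their grips on the hook of the stand, the large one first, then the medium, then the small, closed backs towards the post, each nested close against the one before. Press the sprung back plate in gently so that the last grip drops in behind the upturned tip and the row stays clamped between plate and tip; let go of each pan once it hangs, do not force the springy hook or the plate to the end of their travel, and leave the other things on the bench alone.

Things in the scene. Friction and masses are not known exactly. Their poses are not given: they have to be found in the camera images.
- pan_large: Large open-faced steel pan with a blue grip on two straps, standing upright: 120 wide (y), 86 tall, 34 deep (x), walls 2.5, about 320 g. Origin: on its underside, straight below the grip; z up. x points out of its closed back (face at x=+14), mouth at x=-20. Straps 4 x 12 at y=+-26. Grip: tab 26 (x) x 16 (y), z=148 to 188; pinch it across its 16 mm width
- pan_medium: Medium open-faced steel pan with a yellow grip on two straps, standing upright: 96 wide (y), 66 tall, 34 deep (x), walls 2.5, about 230 g. Origin: on its underside, straight below the grip; z up. x points out of its closed back (face at x=+14), mouth at x=-20. Straps 4 x 12 at y=+-26. Grip: tab 26 (x) x 16 (y), z=138 to 178; pinch it across its 16 mm width
- pan_small: Small open-faced steel pan with a red grip on two straps, standing upright: 72 wide (y), 32 tall, 34 deep (x), walls 2.5, about 150 g. Origin: on its underside, straight below the grip; z up. x points out of its closed back (face at x=+14), mouth at x=-20. Straps 4 x 12 at y=+-26. Grip: tab 26 (x) x 16 (y), z=126 to 166; pinch it across its 16 mm width
- pan_large_seat (a point): apex of the 90 deg V groove (along x, underside of the roof-shaped saddle, 26 long, 25 wide) below the large pan's tab; 148 above the pan's underside, mid-length. The bar threads through the loop below: 48 wide, 55 high, from the pan's top (z=86) to the crosspiece. Hung, the apex sits 1.7 above the bar's top. Saddle and tab have flat end faces at x=+-13
- pan_medium_seat (a point): apex of the 90 deg V groove (along x, underside of the roof-shaped saddle, 26 long, 25 wide) below the medium pan's tab; 138 above the pan's underside, mid-length. The bar threads through the loop below: 48 wide, 65 high, from the pan's top (z=66) to the crosspiece. Hung, the apex sits 1.7 above the bar's top. Saddle and tab have flat end faces at x=+-13
- pan_small_seat (a point): apex of the 90 deg V groove (along x, underside of the roof-shaped saddle, 26 long, 25 wide) below the small pan's tab; 126 above the pan's underside, mid-length. The bar threads through the loop below: 48 wide, 87 high, from the pan's top (z=32) to the crosspiece. Hung, the apex sits 1.7 above the bar's top. Saddle and tab have flat end faces at x=+-13
- stand: Hook stand, fixed: dark foot 200 x 150 x 12 and round steel post (r 10, top at 287). Origin: on the bench, on the post's axis; z up. A clamp on the post carries a level round hook bar, 8 thick, pointing along the stand's -x, at y=0, with a sprung back plate at its root and an upturned tip. Hang pans with their x along the stand's x: each back then reaches 8 into the larger one's mouth
- stand_nominal (a point): where the bar's top meets the back plate's front face if the clamp were at its middle setting: x=-45, z=215 in the stand's frame. BUT bar, plate and tip together are really set anywhere up to 15 higher or lower and up to 10 farther in or out along x; this is not measured: feel for it. Plate: 34 wide, from 2 below to 42 above the bar's top
- stand_tip (a point): likewise nominal (same unknown shift): middle of the upturned tip's inner face, at the bar's top. Tip: 8 mm rod with a rounded end, 10 higher than the bar's top. Plate at rest to this face is always 72 mm, 6 less than three 26 mm grips in a row: the last pan goes in only with the plate pressed back. The small pan clears the medium's top wall up to 18 above its seat
- hook (a joint): how far the springy hook bar (with back plate and tip) has sunk under load: 0 unloaded, grows downwards, 1500 N/m; end of its travel at 18 mm; pressing or jolting it past 11 mm (16 N) overloads it
- pusher (a joint): how far the sprung back plate is pushed in towards the post: 0 at rest, 600 N/m; end of its travel at 18 mm; past 15 mm (9 N) it is overstrained
- beaker: bystander: glass beaker, 68 across, 85 high; origin centre of underside
- bottle: bystander: amber bottle, 64 across, 150 high; origin centre of underside
- dishes: bystander: stack of three clear culture dishes, 90 across, 37 high; origin centre of underside
- spatula: bystander: spatula lying flat along its x, 170 long; origin under its middle
- jar: bystander: white jar, 60 across, 70 high; origin centre of underside
- slidebox: bystander: green box of slides, 90 x 160 x 35; origin centre of underside

How it is judged:
By the outcome, as a careful person would: the job done as asked, in the order asked, and still so for the second after the job is handed in, with the robot touching nothing.
It also fails if it takes over 72 s, if anything falls off the work surface, if the arm or the gripper's body presses on something with over 40 N, if the wrist force passes 120 N, or if a joint passes its speed limit or range.

ROBOT

A 6-joint arm with a two-finger parallel gripper is mounted at the origin on the work surface. World frame = base frame: x ahead of the robot, y to its left, z up, the work surface at z = 0. Lengths are in mm, angles in rad, forces in N, time in s.
With the tool pointing down it reaches from about 325 to 850 mm from the base axis. Payload 15.5 kg.
Tool frame: the origin (TCP) lies at the centre of the arm's flange, where the gripper is bolted on; the fingertips stand 191 mm ahead of it and the grasp point (between the pads) lies 172 mm ahead of it; x points along the fingers, y is the direction in which the jaws open and shut, and the axes are right-handed (so a half turn about x gives the same grasp; the last joint's range is limited). The gripper opens to 91 mm and grips with 3 to 60 N. Pads are 32 mm wide; open, the fingers measure 118 mm over their backs; the gripper's body (76 mm by 178 mm) begins 60 mm behind the grasp point.
Start: joints at [1.081, 0.494, 1.345, -0, 1.302, -0.096], TCP at [239.809, 577.165, 404.715] pointing down, gripper open.
Joint ranges: [-2.91, 2.91], [-0.82, 2.16], [0.22, 2.67], [-1.22, 4.37], [0.12, 2.79], [-3.08, 3.08]. Speed limits (rad/s): [1.89, 1.89, 2.57, 3.01, 3.01, 3.01].

INTERFACE

Orientations are given as a rotation vector (axis times angle).
In Python, from plant import state, read_camera, job, find_in, outline_of, spot_point gives the robot as it stands. The module is installed in compiled form; this text tells all that it offers.
- The arm moves only by the tool apply_moves, never from a script. Its argument "moves" is text: rows parted by semicolons, each of 7 numbers parted by spaces: the turn, a rotation vector about the tool's x, y, z in rad, then the shift along the tool's x, y, z in m, then the gripper's target within -1 to 1 (shut at 1, half-way at 0, fully open at -1). In form: rx ry rz dx dy dz gripper; .... A call has 1 to 5 rows; each row is the pose to reach, as a shift and turn from the pose commanded when the call began, along the tool's axes at that moment; what a row does not reach only later rows make up. A row lasts 1/12 s, in which the tool goes at most 41.7 mm and 7.16 degrees, less where a joint would pass 70% of its speed; a pose out of reach is approached as far as the arm can. A call with a gripper value outside its range is refused whole. The fingers move at their own pace and stop on an object; the grip force is fixed at half the most. Time passes only in rows, so rows that repeat a pose let the fingers close. It gives the time, the measured TCP pose, the force and the opening at its end, in the units of the state.
- state(): the state, without advancing time (a new reading comes with each control period).
- read_camera(name): name is "scene" or "side" or "wrist"; returns a dict with "color" (420x560x3 uint8, red, green, blue), "z_map" (420x560 float32, mm along the optical axis (not along the pixel's ray), 0 where there is no reading), "intrinsics" (3x3 intrinsics, pixels), "dist_coeffs" ([k1, k2, p1, p2, k3] as OpenCV has them; the pictures are not rectified), "origin" and "rotation" of the camera in the world; the wrist camera has in their place "T_tool_cam" (4x4, takes a point from camera to tool coordinates, whose origin is the TCP and whose axes are the tool frame's). Camera axes: x right, y up, looking along -z (the intrinsics and any distortion apply to the point x, -y, -z); pixel columns grow to the right and rows downward; lengths in mm; the calibration is good to about 2 mm. A picture is of the moment at which its call begins: read the wrist's pose just before it.
- job.sign_off(): hands the job in, once; it reports no verdict.
Trained networks look in the newest picture that a camera, given by its name, has taken for a name from the list of things; names that differ only in an ending like _2 or _b are one class to them, and where a whole thing is asked for, a point or a joint stands for the part that bears it (a point fixed in the world has none). Each returns a list of dicts, best first, with "conf" (0 to 1); they miss things now and then, are a little off and sometimes report something else, mostly with a low value. They report only what shows in the picture. A call takes as long as a camera call.
- find_in(camera, thing): "uv" ([column, row] in pixels, amid what is visible of it).
- outline_of(camera, thing): "pixels" (420x560 bool, what is visible of it) and "uv" ([column, row] in pixels, amid what is visible of it).
- spot_point(camera, thing): "uv" ([column, row] in pixels: a listed point, or the origin of a listed thing).
The state is a dict: "clock": time; "q": joint angles; "dq": joint speeds; "joint_torque": joint torques, N m; "position": TCP position; "tool_rot": TCP orientation; "ft_force": force on the tool from outside, world axes, zero at the start; "moment": the same for the moment, N m; "gripper_width": finger opening in mm.
Only numpy, scipy, OpenCV 4.12 (cv2) and the standard library are available. Lean on these libraries where they do the work, as an engineer would, in place of code of your own. Each camera call takes 0.05 s, during which the arm holds its last target. There are 200 camera calls.

## Working session

There is one attempt and no reset: what is moved stays moved. The work goes in short steps, Python scripts to look and compute and a tool call to move; the robot and the scene stay as the last step left them, time stands still between calls to the robot, and variables do not carry over. Pictures are saved under pics/ and viewed, about 8 in all and at most 12, crops included, and the job is handed in when it is done.

Besides the shell and the picture viewer there is one more tool, called in YAML: its name, and indented under it one key for each argument. apply_moves: Moves the arm, as the interface text tells. Its arguments: {"type":"object","properties":{"moves":{"type":"string"}},"required":["moves"]}

```bash
mkdir -p pics; cat > h.py <<'E'
import numpy as np, cv2
from scipy.spatial.transform import Rotation as R
from plant import state, read_camera, job, find_in, outline_of, spot_point
def cam_pose(c,s=None):
    if 'rotation' in c: return np.array(c['rotation'],float).reshape(3,3),np.array(c['origin'],float)
    T=np.array(c['T_tool_cam']);Rt=R.from_rotvec(s['tool_rot']).as_matrix()
    return Rt@T[:3,:3],Rt@T[:3,3]+np.array(s['position'])
def rays(c,uv):
    p=cv2.undistortPoints(np.array(uv,float).reshape(-1,1,2),np.array(c['intrinsics']),np.array(c['dist_coeffs'])).reshape(-1,2)
    return np.c_[p[:,0],-p[:,1],-np.ones(len(p))]
def cloud(c,mask,s=None):
    Rw,o=cam_pose(c,s); m=mask&(c['z_map']>0); v,u=np.nonzero(m)
    return (rays(c,np.c_[u,v])*c['z_map'][v,u][:,None])@Rw.T+o
def onplane(c,uv,z,s=None):
    Rw,o=cam_pose(c,s); d=(rays(c,uv)@Rw.T)
    return o+d*((z-o[2])/d[:,2])[:,None]
def save(c,n): cv2.imwrite('pics/'+n,c['color'][:,:,::-1])
E
python3 - <<'E'
from h import *
print(state())
for cam in ['scene','side']:
    c=read_camera(cam); save(c,cam+'0.png'); Rw,o=cam_pose(c); print(cam,o.round(),(-Rw[:,2]).round(2))
    for t in ['pan_large','pan_medium','pan_small','stand']:
        r=outline_of(cam,t)
        for d in r[:1]:
            P=cloud(c,d['pixels']); print(t,round(d['conf'],2),np.round(d['uv']),len(P),P.mean(0).round(),np.percentile(P,2,0).round(),np.percentile(P,98,0).round())
        for d in spot_point(cam,t)[:1]: print('   org',np.round(d['uv']),round(d['conf'],2),onplane(c,d['uv'],0).round())
    for t in ['stand_nominal','stand_tip','pan_large_seat']:
        for d in spot_point(cam,t)[:1]: print('  pt',t,np.round(d['uv']),round(d['conf'],2))
a=cv2.imread('pics/scene0.png');b=cv2.imread('pics/side0.png')
cv2.imwrite('pics/both.png',cv2.resize(np.vstack([a,b]),(800,1200))[:600]) 
E
```

```text
{'clock': 0.0, 'q': array([ 1.08148034e+00,  4.94207339e-01,  1.34615162e+00, -1.07627579e-07,
        1.30250135e+00, -9.55247839e-02]), 'dq': array([-4.67102855e-04, -2.40430106e-05,  1.77999149e-04,  1.11548718e-03,
       -1.32857873e-03,  1.55002961e-04]), 'joint_torque': array([ 1.92950931e-03, -8.78814769e+01, -3.81869531e+01,  7.09559536e-02,
        5.30276110e-02, -5.50700554e-05]), 'position': array([239.74658271, 577.02246719, 404.11615754]), 'tool_rot': array([ 0.30797807,  1.54899725, -0.30989504]), 'ft_force': array([0.46341508, 0.86228636, 0.11891644]), 'moment': array([ 0.04432593,  0.00115877, -0.01483969]), 'gripper_width': 91.5218903397899}Traceback (most recent call last):
  File "<stdin>", line 4, in <module>
  File "h.py", line 5, in cam_pose
    if 'rotation' in c: return np.array(c['rotation'],float).reshape(3,3),np.array(c['origin'],float)
                               ~~~~~~~~~~~~~~~~~~~~~~~~~~~~~~~~~~~~~^^^^^
ValueError: cannot reshape array of size 3 into shape (3,3)
```

View pics/scene0.png

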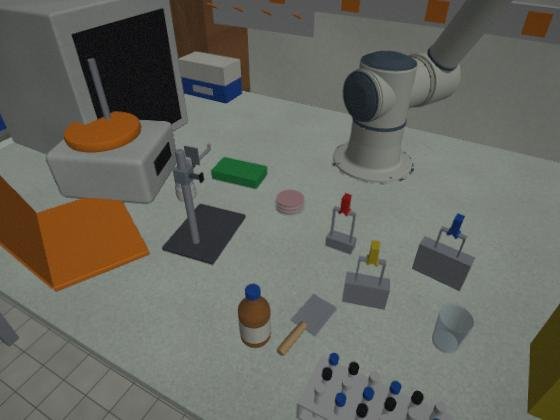

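Scene picture: stand at left (195,230) with its hook at (200,165) pointing back to the robot; the red/small pan is at (342,225), yellow/medium at (368,275) and blue/large at (447,250). The beaker is close to the large pan.

```bash
sed -i "s/np.array(c\['rotation'\],float).reshape(3,3)/R.from_rotvec(np.array(c['rotation'],float)).as_matrix()/" h.py
python3 - <<'E'
from h import *
for cam in ['scene','side']:
    c=read_camera(cam); save(c,cam+'0.png'); Rw,o=cam_pose(c); print(cam,o.round(),(-Rw[:,2]).round(2))
    for t in ['pan_large','pan_medium','pan_small','stand','beaker','bottle','dishes','jar','slidebox','spatula']:
        r=outline_of(cam,t)
        for d in r[:1]:
            P=cloud(c,d['pixels']); print(t,round(d['conf'],2),np.round(d['uv']),len(P),np.percentile(P,2,0).round(),np.percentile(P,98,0).round())
            if 'pan' in t:
                z0={'pan_large':86,'pan_medium':66,'pan_small':32}[t]
                lo=P[P[:,2]<z0+3]; hi=P[P[:,2]>z0+60]
                r2=cv2.minAreaRect(lo[:,:2].astype(np.float32)); print('    body',np.round(r2[0]),np.round(r2[1]),round(r2[2],1),'top',hi.mean(0).round(),hi.max(0).round(),hi.min(0).round())
                np.save(f'{cam}_{t}.npy',P)
    for t in ['stand','stand_nominal','stand_tip','pan_large_seat','pan_large','pan_medium','pan_small']:
        for d in spot_point(cam,t)[:1]: print('  pt',t,np.round(d['uv']),round(d['conf'],2),onplane(c,d['uv'],{'stand_nominal':215,'stand_tip':215,'pan_large_seat':148}.get(t,0)).round())
E
```

```text
scene [1172.  264.  714.] [-0.69 -0.36 -0.62]
pan_large 0.7 [445. 260.] 2304 [420. 248.   2.] [463. 362. 186.]
    body [367. 303.] [201. 123.] 2.6 top [449. 306. 168.] [457. 332. 190.] [430. 283. 146.]
pan_medium 0.76 [372. 286.] 1883 [481. 127.  -0.] [621. 217. 178.]
    body [510. 162.] [218. 102.] 5.4 top [602. 171. 152.] [612. 199. 180.] [580. 145. 126.]
pan_small 0.72 [344. 235.] 953 [325.  18.  -1.] [473.  95. 166.]
    body [362.  28.] [256.  81.] 19.4 top [463.  61. 136.] [474.  88. 169.] [442.  32.  94.]
stand 0.67 [200. 232.] 3243 [ 492. -351.    6.] [ 683. -204.  276.]
beaker 0.79 [451. 327.] 1500 [587. 327.   4.] [650. 386.  86.]
bottle 0.59 [253. 321.] 1731 [759. -27.   1.] [821.  32. 152.]
dishes 0.9 [290. 203.] 738 [ 330. -172.    0.] [414. -90.  39.]
jar 0.56 [181. 190.] 175 [ 458. -453.    6.] [ 507. -405.   67.]
slidebox 0.81 [240. 174.] 1221 [ 258. -426.    2.] [ 361. -268.   37.]
spatula 0.65 [310. 322.] 1405 [640.  54.  -0.] [805. 118.  20.]
  pt stand [194. 246.] 0.58 [[ 639. -280.    0.]]
  pt stand_nominal [239. 175.] 0.38 [[ 562. -171.  215.]]
  pt pan_large
[... 785 characters left out ...]
aker 0.76 [221. 166.] 584 [588. 321.  -2.] [653. 446.  86.]
bottle 0.71 [336. 194.] 795 [758. -33.   7.] [806.  17. 151.]
dishes 0.83 [258. 304.] 1074 [ 328. -179.    1.] [410. -93.  42.]
jar 0.96 [378. 356.] 782 [ 445. -469.    6.] [ 499. -416.   74.]
slidebox 0.95 [301. 379.] 2998 [ 259. -434.    4.] [ 356. -276.   40.]
spatula 0.87 [294. 209.] 580 [642.  54.  -0.] [801. 120.  23.]
  pt stand [374. 287.] 0.86 [[ 643. -285.    0.]]
  pt stand_nominal [369. 242.] 0.7 [[ 591. -287.  215.]]
  pt stand_tip [354. 261.] 0.71 [[ 519. -303.  215.]]
  pt pan_large [186. 211.] 0.9 [[447. 303.   0.]]
  pt pan_medium [254. 210.] 0.76 [[602. 165.   0.]]
  pt pan_small [239. 250.] 0.96 [[463.  65.   0.]]
```

View pics/side0.png

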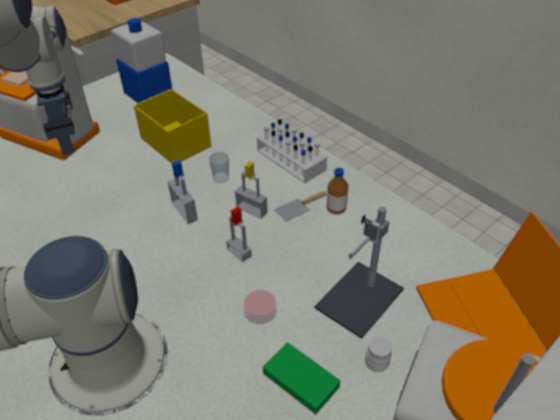

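Side picture: the stand's foot is at (360,295) with post base (374,287), and the hook runs from (375,225) to (352,255) towards the robot. The jar at (379,353) is clear of the approach side. Next are the yaws and the hook geometry.

```bash
python3 - <<'E'
from h import *
z0={'pan_large':86,'pan_medium':66,'pan_small':32}; ap={'pan_large':148,'pan_medium':138,'pan_small':126}
P={k:np.load(f'scene_{k}.npy') for k in z0}; Q={k:np.load(f'side_{k}.npy') for k in z0}
g={'pan_large':(447,305),'pan_medium':(598,167),'pan_small':(457,57)}
for k in z0:
    for nm,A in (('scene',P[k]),('side',Q[k])):
        A=A[np.hypot(A[:,0]-g[k][0],A[:,1]-g[k][1])<75]
        f=A[(A[:,2]>5)&(A[:,2]<z0[k]-4)]
        # robust line on face
        best=None;rng=np.random.default_rng(0)
        for _ in range(400):
            a,b=f[rng.integers(len(f),size=2),:2]
            d=b-a; L=np.hypot(*d)
            if L<25: continue
            n=np.array([-d[1],d[0]])/L; inl=abs((f[:,:2]-a)@n)<2
            if best is None or inl.sum()>best.sum(): best=inl
        v=cv2.fitLine(f[best][:,:2].astype(np.float32),cv2.DIST_HUBER,0,.01,.01).ravel()
        yaw=np.degrees(np.arctan2(v[1],v[0]))-90; yaw=(yaw+90)%180-90
        e=(f[best][:,:2]-v[2:])@v[:2]
        t=A[A[:,2]>ap[k]+8]
        print(k,nm,'yaw',yaw.round(1),best.sum(),len(f),'mid',(v[2:]+v[:2]*(np.percentile(e,1)+np.percentile(e,99))/2).round(1),'len',np.ptp(np.percentile(e,[1,99])).round(),'tab mid',np.round((np.percentile(t,3,0)+np.percentile(t,97,0))/2,1),np.round(np.ptp(np.percentile(t,[3,97],axis=0),0)))
for cam in ['scene','side']:
    c=read_camera(cam); S=cloud(c,outline_of(cam,'stand')[0]['pixels'])
    f=S[(S[:,2]<18)&(S[:,2]>7)]
    r=cv2.minAreaRect(f[:,:2].astype(np.float32)); print(cam,'foot',r)
    p=S[(S[:,2]>40)&(S[:,2]<180)]; print('post',np.median(p,0),np.percentile(p,[5,95],axis=0).round())
    h=S[(S[:,2]>185)]; h=h[(h[:,0]<605)]; print(len(h)); 
    print(h[np.argsort(h[:,0])][::max(1,len(h)//25)].round(0).tolist())
E
```

```text
pan_large scene yaw -9.3 1158 1316 mid [453.9 304.4] len 118.0 tab mid [444.3 305.3 173. ] [22. 15. 33.]
pan_large side yaw 78.7 107 360 mid [431.  246.3] len 32.0 tab mid [441.9 302.2 174.6] [26. 19. 34.]
pan_medium scene yaw 14.4 721 756 mid [609.7 173.9] len 94.0 tab mid [598.9 170.9 164.1] [24. 18. 31.]
pan_medium side yaw -72.2 77 352 mid [605.8 123.5] len 35.0 tab mid [595.7 166.8 163.6] [28. 18. 33.]
pan_small scene yaw 0.8 160 194 mid [471.4  59.9] len 70.0 tab mid [458.8  59.7 151.5] [27. 16. 30.]
pan_small side yaw -85.9 40 102 mid [455.2  23.8] len 33.0 tab mid [458.6  57.3 153.9] [27. 18. 32.]
scene foot ((574.9525146484375, -301.67144775390625), (221.28726196289062, 187.77316284179688), 8.465095520019531)
post [ 638.72921162 -269.80544032  114.68707999] [[ 628. -280.   49.]
 [ 642. -266.  174.]]
0
[]
side foot ((584.05810546875, -285.852294921875), (204.95758056640625, 152.62110900878906), 8.358579635620117)
post [ 626.92904788 -283.41152068  111.67685073] [[ 623. -288.   49.]
 [ 636. -272.  170.]]
0
[]
```

```bash
cat >> h.py <<'E'
def go(g,yaw,s=None):
    """grasp point target (world), pan yaw deg -> turn about tool x, shift in tool axes (m)"""
    s=s or state(); Rc=R.from_rotvec(s['tool_rot']); y=np.radians(yaw); best=None
    for sg in (1,-1):
        ty=sg*np.array([-np.sin(y),np.cos(y),0]); tx=np.array([0,0,-1.]); Rt=R.from_matrix(np.c_[tx,ty,np.cross(tx,ty)])
        rv=(Rc.inv()*Rt).as_rotvec()
        if best is None or np.linalg.norm(rv)<np.linalg.norm(best[0]): best=(rv,sg)
    d=Rc.inv().apply(np.array(g)+[0,0,172]-s['position'])
    print('clock %.2f grasp'%s['clock'],(s['position']+Rc.apply([172,0,0])).round(1),'w %.1f'%s['gripper_width'],'F',s['ft_force'].round(1),'q6 %.2f'%s['q'][5])
    print('turn',best[0].round(4),'sg',best[1],'shift_m',(d/1000).round(4))
E
python3 - <<'E'
from h import *
go([442,304.5,262],-10)
Rm=R.from_rotvec(state()['tool_rot']).as_matrix();print(Rm.round(3))
print(read_camera('wrist')['T_tool_cam'].round(2))
E
```

```text
clock 2.05 grasp [239.8 577.2 232.7] w 90.8 F [-0.5 -0.6 -0.1] q6 -0.10
turn [-0.2193 -0.      0.    ] sg 1 shift_m [-0.0293 -0.1742  0.2913]
[[-0.     0.384  0.923]
 [ 0.     0.923 -0.384]
 [-1.    -0.    -0.   ]]
[[ -0.     0.28  -0.96  20.27]
 [  1.    -0.    -0.    -0.08]
 [ -0.    -0.96  -0.28 -77.81]
 [  0.     0.     0.     1.  ]]
```

apply_moves:
  moves: "-0.11 0 0 -0.005 -0.019 0.032 0; -0.2193 0 0 -0.010 -0.039 0.065 0; -0.2193 0 0 -0.013 -0.058 0.097 0; -0.2193 0 0 -0.016 -0.078 0.130 0; -0.2193 0 0 -0.016 -0.097 0.162 0"

```text
clock: 2.52
position: [352.9, 424.0, 421.4]
tool_rot: [0.137, 1.566, -0.136]
ft_force: [-0.1, 0.4, 0.3]
gripper_width: 60.5
```

apply_moves:
  moves: "0 0 0 -0.0033 -0.026 0.0275 0; 0 0 0 -0.0066 -0.052 0.055 0; 0 0 0 -0.01 -0.078 0.082 0; 0 0 0 -0.0133 -0.1035 0.1094 0; 0 0 0 -0.0133 -0.1035 0.1094 0"

```text
clock: 2.93
position: [445.2, 300.4, 434.8]
tool_rot: [0.14, 1.564, -0.14]
ft_force: [1.0, -0.2, 0.1]
gripper_width: 45.5
```

```bash
python3 - <<'E'
from h import *
s=state(); c=read_camera('wrist'); save(c,'w1.png')
o=outline_of('wrist','pan_large')
P=cloud(c,o[0]['pixels'],s) if o else cloud(c,c['z_map']>0,s)
t=P[(P[:,2]>156)&(P[:,2]<200)]
print(len(t),np.percentile(t,[3,50,97],axis=0).round(1))
top=t[t[:,2]>np.percentile(t[:,2],97)-3]; print(cv2.minAreaRect(top[:,:2].astype(np.float32)))
go([442,304.5,172],-10,s)
E
```

```text
986 [[427.8 299.7 160.3]
 [437.8 307.8 187.5]
 [453.3 315.7 188.8]]
((441.3971862792969, 307.4171142578125), (16.02486228942871, 26.277616500854492), 80.6033935546875)
clock 2.93 grasp [445.6 300.2 262.8] w 45.5 F [ 1.  -0.2  0.1] q6 -0.91
turn [-0.0039  0.0023  0.0003] sg 1 shift_m [ 0.0908  0.0035 -0.0041]
```

View pics/w1.png

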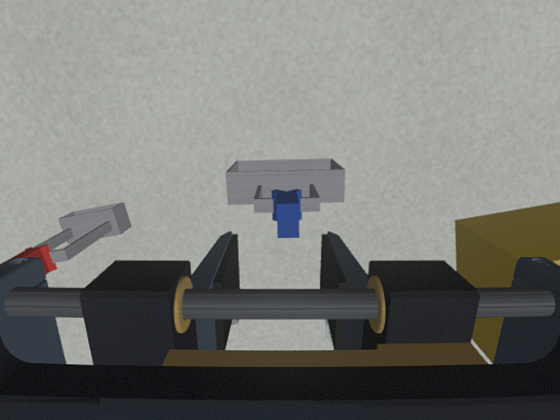

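Wrist view: the blue tab is centred at (287,213) between the fingers, and the fit gives tab centre (441.4, 307.4) with yaw −9.4°. I will grip about 4 mm towards the mouth side so the pads clear the back plate.

```bash
python3 - <<'E'
from h import *
go([437.5,308,174],-9.4)
E
```

```text
clock 3.03 grasp [442.8 303.5 262.2] w 45.7 F [-0.3  0.2 -0.1] q6 -0.90
turn [-0.0132  0.0002 -0.0003] sg 1 shift_m [ 0.0882  0.0035 -0.006 ]
```

apply_moves:
  moves: "-0.013 0 0 0.03 0.003 -0.005 0; -0.013 0 0 0.06 0.003 -0.005 0; -0.013 0 0 0.088 0.003 -0.005 0; -0.013 0 0 0.088 0.003 -0.005 0; -0.013 0 0 0.088 0.003 -0.005 0.3"

```text
clock: 3.45
position: [436.9, 309.0, 345.6]
tool_rot: [0.125, 1.569, -0.127]
ft_force: [-0.3, 0.2, 1.0]
gripper_width: 41.7
```

apply_moves:
  moves: "0 0 0 0 0 0 1; 0 0 0 0 0 0 1; 0 0 0 0 0 0 1; 0 0 0 0 0 0 1; 0 0 0 0 0 0 1"

```text
clock: 3.87
position: [437.7, 308.3, 346.9]
tool_rot: [0.127, 1.566, -0.126]
ft_force: [-0.7, -1.5, 8.8]
gripper_width: 15.6
```

```bash
python3 - <<'E'
from h import *
go([437.5,308,300],-9.4)
E
```

```text
clock 3.87 grasp [437.9 308.4 174.9] w 15.6 F [-0.7 -1.5  8.8] q6 -0.91
turn [ 0.0025  0.0012 -0.0006] sg 1 shift_m [-0.1251 -0.0003 -0.    ]
```

```bash
python3 - <<'E'
import cv2,numpy as np
a=cv2.imread('pics/scene0.png')[130:200,165:235];b=cv2.imread('pics/side0.png')[200:270,335:405]
cv2.imwrite('pics/hook.png',np.hstack([cv2.resize(x,(390,390),interpolation=cv2.INTER_NEAREST) for x in (a,b)]))
E
```

```text
(no output)
```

View pics/hook.png

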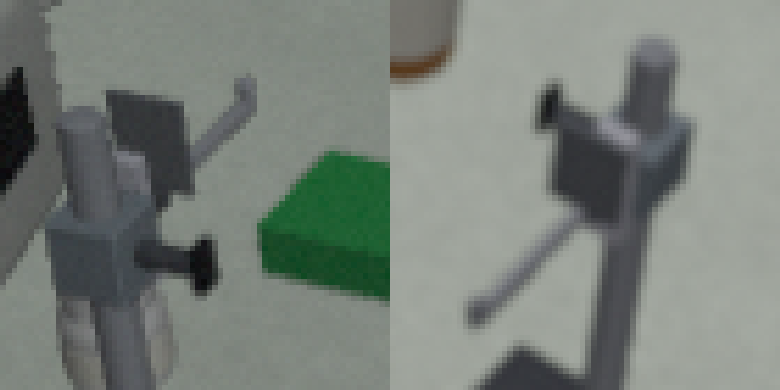

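apply_moves:
  moves: "0 0 0 -0.02 0 0 1; 0 0 0 -0.055 0 0 1; 0 0 0 -0.09 0 0 1; 0 0 0 -0.125 0 0 1; 0 0 0 -0.16 0 0 1"

```text
clock: 4.28
position: [437.1, 308.0, 507.9]
tool_rot: [0.127, 1.567, -0.127]
ft_force: [0.6, 0.8, -3.0]
gripper_width: 15.8
```

Hook crops: the tip top is at scene px (209.3,144.5) and side px (350.5,254.5). The bar root at the plate is at scene (199,159) and side (369,238.5). I will triangulate these; the pan lifted with −3 N, which is right.

```bash
cat > cams.py <<'E'
from h import *
def tri(prs):
    A=np.zeros((3,3));b=np.zeros(3);L=[]
    for c,uv in prs:
        Rw,o=cam_pose(c); d=rays(c,uv)[0]@Rw.T; d/=np.linalg.norm(d); M=np.eye(3)-np.outer(d,d); A+=M;b+=M@o;L.append((o,M))
    p=np.linalg.solve(A,b); return p,[np.linalg.norm(M@(p-o)) for o,M in L]
E
python3 - <<'E'
from cams import *
a=read_camera('scene');b=read_camera('side')
for n,u,v in [('tip',(209.3,144.5),(350.5,254.5)),('root',(199,159),(369,238.5)),('posttop',(180,151.5),(382.5,208.5)),('plate top-left/right?',(198.5,148.8),(364.5,219.5))]:
    p,e=tri([(a,u),(b,v)]); print(n,p.round(1),np.round(e,1))
s=state(); go([466,-302,360],8.4,s); Rm=R.from_rotvec(s['tool_rot']).as_matrix(); print(Rm.round(3))
E
```

```text
tip [ 511.  -294.5  236.4] [2.6 2.6]
root [ 577.1 -283.6  232.9] [8.5 8.5]
posttop [ 633.9 -275.8  285.4] [2.8 2.8]
plate top-left/right? [ 587.8 -263.2  271.9] [2.8 2.8]
clock 4.38 grasp [439.3 309.3 339.7] w 15.5 F [ 1.5  0.9 -3.2] q6 -0.91
turn [-0.3082  0.0079 -0.0045] sg 1 shift_m [-0.0228 -0.598   0.126 ]
[[ 0.008  0.161  0.987]
 [ 0.004  0.987 -0.161]
 [-1.     0.006  0.007]]
```

apply_moves:
  moves: "-0.08 0 0 -0.005 -0.03 0.006 1; -0.17 0 0 -0.010 -0.068 0.014 1; -0.25 0 0 -0.015 -0.11 0.023 1; -0.308 0.008 -0.004 -0.020 -0.155 0.032 1; -0.308 0.008 -0.004 -0.0228 -0.199 0.042 1"

```text
clock: 4.8
position: [445.7, 113.1, 527.9]
tool_rot: [-0.122, 1.577, 0.116]
ft_force: [1.3, -0.6, -3.7]
gripper_width: 16.1
```

apply_moves:
  moves: "0 0 0 0 -0.04 -0.004 1; 0 0 0 0 -0.08 -0.008 1; 0 0 0 0 -0.12 -0.012 1; 0 0 0 0 -0.161 -0.016 1; 0 0 0 0 -0.203 -0.0205 1"

```text
clock: 5.22
position: [455.1, -90.4, 528.3]
tool_rot: [-0.118, 1.577, 0.113]
ft_force: [2.5, 0.5, -4.6]
gripper_width: 16.0
```

apply_moves:
  moves: "0 0 0 0 -0.04 -0.004 1; 0 0 0 0 -0.08 -0.008 1; 0 0 0 0 -0.12 -0.012 1; 0 0 0 0 -0.161 -0.016 1; 0 0 0 0 -0.203 -0.0205 1"

```text
clock: 5.63
position: [464.5, -293.7, 528.8]
tool_rot: [-0.117, 1.577, 0.113]
ft_force: [0.3, -0.2, -3.0]
gripper_width: 15.7
```

```bash
python3 - <<'E'
from h import *
s=state();go([466,-302,273],8.4,s); print(s['q'].round(2),s['dq'].round(2))
E
```

```text
clock 5.63 grasp [ 463.  -294.3  356.8] w 15.7 F [ 0.3 -0.2 -3. ] q6 -2.39
turn [-0.0003 -0.0091  0.0018] sg 1 shift_m [ 0.0838 -0.0083  0.001 ]
[-0.67  0.29  1.34 -0.01  1.52 -2.39] [-0.72  0.43 -0.62 -0.    0.18 -0.72]
```

apply_moves:
  moves: "0 -0.009 0.0018 0.025 -0.008 0.001 1; 0 -0.009 0.0018 0.055 -0.0075 0.001 1; 0 -0.009 0.0018 0.084 -0.0075 0.001 1; 0 -0.009 0.0018 0.084 -0.0075 0.001 1; 0 -0.009 0.0018 0.084 -0.0075 0.001 1"

```text
clock: 6.05
position: [466.2, -299.2, 444.7]
tool_rot: [-0.114, 1.57, 0.116]
ft_force: [0.4, 0.2, -2.9]
gripper_width: 16.1
```

```bash
python3 - <<'E'
from h import *
s=state();go([466,-301.5,273],8.4,s)
c=read_camera('side');d=read_camera('scene');e=read_camera('wrist')
x=[c['color'][150:300,260:420],d['color'][90:240,130:290]]
im=np.hstack([cv2.resize(i,(400,375),interpolation=cv2.INTER_CUBIC) for i in x]);cv2.imwrite('pics/a1.png',im[:,:,::-1])
save(e,'w2.png')
E
```

```text
clock 6.05 grasp [ 465.9 -298.9  272.7] w 16.1 F [ 0.4  0.2 -2.9] q6 -2.40
turn [-0.0002 -0.0019 -0.0017] sg 1 shift_m [-0.0003 -0.0023 -0.0006]
```

View pics/a1.png

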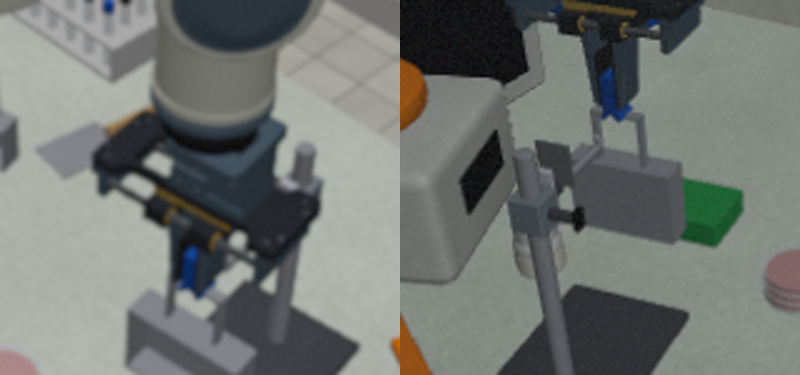

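```bash
python3 - <<'E'
from h import *
s=state();go([550.9,-288.8,278],8.4,s)
E
```

```text
clock 6.20 grasp [ 467.4 -299.9  275.5] w 16.2 F [ 0.8  0.4 -2.6] q6 -2.40
turn [0.0003 0.0024 0.0029] sg 1 shift_m [-0.0023 -0.0018  0.0846]
```

apply_moves:
  moves: "0 0 0 -0.004 -0.0015 0.01 1; 0 0 0 -0.004 -0.0015 0.03 1; 0 0 0 -0.004 -0.0018 0.052 1; 0 0 0 -0.004 -0.0018 0.072 1; 0 0 0 -0.004 -0.0018 0.0846 1"

```text
clock: 6.62
position: [552.4, -288.3, 451.6]
tool_rot: [-0.118, 1.564, 0.113]
ft_force: [-0.3, -1.1, -3.1]
gripper_width: 16.2
```

apply_moves:
  moves: "0 0 0 0 0 0 1; 0 0 0 0.004 0 0 1; 0 0 0 0.008 0 0 1; 0 0 0 0.012 0 0 1; 0 0 0 0.016 0 0 1"

```text
clock: 7.03
position: [549.9, -288.9, 433.5]
tool_rot: [-0.115, 1.567, 0.114]
ft_force: [0.8, 0.2, -3.5]
gripper_width: 15.6
```

```bash
python3 - <<'E'
from h import *
s=state();go([550.9,-288.8,278],8.4,s)
E
```

```text
clock 7.03 grasp [ 550.  -289.1  261.5] w 15.6 F [ 0.8  0.2 -3.5] q6 -2.30
turn [-0.0006  0.0004  0.001 ] sg 1 shift_m [-0.0165 -0.0001  0.001 ]
```

apply_moves:
  moves: "0 0 0 0.001 0 0 1; 0 0 0 0.002 0 0 1; 0 0 0 0.0025 0 0 1; 0 0 0 0.0025 0 0 1"

```text
clock: 7.37
position: [550.4, -288.8, 431.2]
tool_rot: [-0.116, 1.567, 0.114]
ft_force: [-1.3, -0.3, -2.0]
gripper_width: 15.8
```

apply_moves:
  moves: "0 0 0 0.001 0 0 1; 0 0 0 0.002 0 0 1; 0 0 0 0.0025 0 0 1; 0 0 0 0.0025 0 0 1"

```text
clock: 7.7
position: [550.5, -288.8, 428.8]
tool_rot: [-0.116, 1.567, 0.114]
ft_force: [-1.6, 1.1, 0.9]
gripper_width: 16.1
```

apply_moves:
  moves: "0 0 0 0.001 0 0 1; 0 0 0 0.002 0 0 1; 0 0 0 0.0025 0 0 1; 0 0 0 0.0025 0 0 1"

```text
clock: 8.03
position: [550.5, -288.8, 426.3]
tool_rot: [-0.116, 1.567, 0.114]
ft_force: [-2.3, 2.1, 4.4]
gripper_width: 15.8
```

apply_moves:
  moves: "0 0 0 -0.002 0.0005 0 1; 0 0 0 -0.0035 0.0005 0.003 1; 0 0 0 -0.0035 0.0005 0.007 1; 0 0 0 -0.0035 0.0005 0.010 1; 0 0 0 -0.0035 0.0005 0.010 1"

```text
clock: 8.45
position: [561.1, -286.7, 429.4]
tool_rot: [-0.116, 1.567, 0.115]
ft_force: [1.1, 2.9, -1.7]
gripper_width: 15.8
```

apply_moves:
  moves: "0 0 0 0 0 0.0025 1; 0 0 0 0 0 0.004 1; 0 0 0 0 0 0.004 1"

```text
clock: 8.7
position: [564.6, -286.2, 429.5]
tool_rot: [-0.116, 1.567, 0.115]
ft_force: [0.3, 3.2, -1.4]
gripper_width: 15.8
```

apply_moves:
  moves: "0 0 0 0 0 0.002 1; 0 0 0 0 0 0.003 1; 0 0 0 0 0 0.003 1"

```text
clock: 8.95
position: [567.4, -285.8, 429.7]
tool_rot: [-0.116, 1.567, 0.114]
ft_force: [-0.3, 1.2, -1.8]
gripper_width: 15.8
```

apply_moves:
  moves: "0 0 0 0 0 0.002 1; 0 0 0 0 0 0.003 1; 0 0 0 0 0 0.003 1"

```text
clock: 9.2
position: [570.4, -285.4, 429.7]
tool_rot: [-0.116, 1.567, 0.114]
ft_force: [-1.0, 1.8, -1.3]
gripper_width: 16.1
```

apply_moves:
  moves: "0 0 0 0 0 0.001 1; 0 0 0 0 0 0.002 1; 0 0 0 0 0 0.002 1"

```text
clock: 9.45
position: [572.2, -285.1, 429.7]
tool_rot: [-0.116, 1.567, 0.114]
ft_force: [-2.3, 1.3, -0.6]
gripper_width: 16.1
```

apply_moves:
  moves: "0 0 0 0 0 0.001 1; 0 0 0 0 0 0.002 1; 0 0 0 0 0 0.002 1"

```text
clock: 9.7
position: [574.2, -284.8, 429.7]
tool_rot: [-0.116, 1.567, 0.114]
ft_force: [-3.6, 0.3, -1.0]
gripper_width: 15.5
```

apply_moves:
  moves: "0 0 0 0 0 -0.003 1; 0 0 0 0.001 0 -0.0045 1; 0 0 0 0.0015 0 -0.0045 1; 0 0 0 0.0015 0 -0.0045 0.8; 0 0 0 0.0015 0 -0.0045 0.4"

```text
clock: 10.12
position: [569.7, -285.6, 428.3]
tool_rot: [-0.116, 1.567, 0.114]
ft_force: [0.5, 0.8, -0.4]
gripper_width: 19.9
```

apply_moves:
  moves: "0 0 0 0 0 0 0.2; 0 0 0 0 0 0 0.2; 0 0 0 0 0 0 0.2; 0 0 0 -0.015 0 0 0.2; 0 0 0 -0.045 0 0 0.2"

```text
clock: 10.53
position: [569.2, -285.2, 470.4]
tool_rot: [-0.113, 1.572, 0.117]
ft_force: [0.7, -0.7, 0.1]
gripper_width: 36.9
```

apply_moves:
  moves: "0 0 0 -0.03 0 -0.02 0; 0 0 0 -0.05 0 -0.06 0; 0 0 0 -0.05 0 -0.1 0; 0 0 0 -0.05 0 -0.1 0; 0 0 0 -0.05 0 -0.1 0"

```text
clock: 10.95
position: [469.1, -300.2, 524.0]
tool_rot: [-0.115, 1.566, 0.112]
ft_force: [1.0, 0.2, -0.2]
gripper_width: 45.7
```

```bash
python3 - <<'E'
from h import *
s=state();go([597,169,255],15.5,s); print(R.from_rotvec(s['tool_rot']).as_matrix().round(3))
e=read_camera('wrist');c=read_camera('side')
x=[e['color'][0:330,100:460],c['color'][150:300,300:460]]
im=np.hstack([cv2.resize(i,(400,370),interpolation=cv2.INTER_CUBIC) for i in x]);cv2.imwrite('pics/a2.png',im[:,:,::-1])
P=cloud(e,e['z_map']>0,s)
d=(P[:,:2]-[634,-276.5]); u=np.array([.9893,.146]); sx=d@u; sy=d@np.array([-u[1],u[0]])
m=(abs(sy)<30)&(P[:,2]>225)&(P[:,2]<285)&(sx<-40)&(sx>-140)
for a in range(-130,-40,6):
    k=m&(sx>=a)&(sx<a+6)
    if k.sum()>3: print(a,k.sum(),'z',np.percentile(P[k,2],[10,50,95]).round(),'y',np.percentile(sy[k],[5,50,95]).round(1))
E
```

```text
clock 10.95 grasp [ 469.4 -300.5  352. ] w 45.7 F [ 1.   0.2 -0.2] q6 -2.39
turn [-0.126   0.0011  0.002 ] sg 1 shift_m [0.0964 0.4461 0.194 ]
[[ 0.002 -0.144  0.99 ]
 [-0.002  0.99   0.144]
 [-1.    -0.002  0.001]]
-130 68 z [227. 234. 237.] y [-2.   1.5  5. ]
-124 28 z [235. 236. 238.] y [-2.   1.5  4.7]
-118 36 z [226. 227. 228.] y [-2.1  1.1  4.3]
-112 43 z [226. 227. 228.] y [-2.   1.5  4.3]
-106 43 z [226. 227. 228.] y [-2.2  1.5  4.3]
-100 49 z [226. 227. 228.] y [-2.2  0.6  4.4]
-94 38 z [226. 227. 228.] y [-2.2  0.6  4.4]
-76 271 z [257. 265. 270.] y [-6.3  0.6  8.1]
-70 116 z [269. 269. 270.] y [-6.1  0.6  7.5]
-64 113 z [268. 269. 270.] y [-6.5  0.6  7.7]
-58 84 z [227. 269. 270.] y [-9.1  0.6 11.3]
-52 415 z [228. 245. 259.] y [-15.3   9.6  17. ]
-46 20 z [228. 235. 240.] y [-15.4  11.7  17.3]
```

View pics/a2.png

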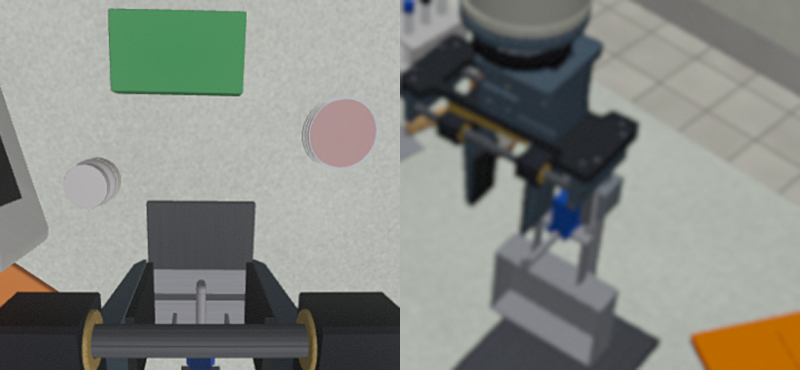

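The large pan hangs on the bar against the plate: tab top is at about 269, bar top about 228 under load, tip at s≈−124. Now the medium pan.

apply_moves:
  moves: "-0.06 0 0 0.008 0.037 0.016 0; -0.126 0 0 0.016 0.074 0.032 0; -0.126 0 0 0.024 0.111 0.048 0; -0.126 0 0 0.032 0.149 0.065 0; -0.126 0 0 0.040 0.186 0.081 0"

```text
clock: 11.47
position: [524.9, -102.0, 482.2]
tool_rot: [-0.215, 1.56, 0.214]
ft_force: [1.4, -0.1, 0.5]
gripper_width: 45.6
```

apply_moves:
  moves: "0 0 0 0.008 0.035 0.021 0; 0 0 0 0.016 0.070 0.042 0; 0 0 0 0.024 0.105 0.063 0; 0 0 0 0.032 0.14 0.084 0; 0 0 0 0.040 0.174 0.1036 0"

```text
clock: 11.88
position: [577.7, 94.4, 441.8]
tool_rot: [-0.215, 1.56, 0.214]
ft_force: [1.6, -0.4, 0.1]
gripper_width: 45.7
```

apply_moves:
  moves: "0 0 0 0.008 0.035 0.0207 0; 0 0 0 0.0162 0.07 0.0414 0; 0 0 0 0.0162 0.07 0.0414 0; 0 0 0 0.0162 0.07 0.0414 0"

```text
clock: 12.22
position: [598.3, 172.6, 424.9]
tool_rot: [-0.218, 1.561, 0.216]
ft_force: [-0.3, 0.5, 0.0]
gripper_width: 45.5
```

```bash
cat >> h.py <<'E'
def tab(name,ztop,h,off=4):
    s=state(); c=read_camera('wrist'); o=outline_of('wrist',name)
    P=cloud(c,o[0]['pixels'],s); t=P[(P[:,2]>ztop-10)&(P[:,2]<ztop+10)]
    zt=np.percentile(t[:,2],90); top=t[abs(t[:,2]-zt)<3]
    r=cv2.minAreaRect(top[:,:2].astype(np.float32)); print(len(P),len(top),'top z',zt.round(1),r)
    a=np.radians(r[2]+(0 if r[1][0]>r[1][1] else 90)); a=(a+np.pi/2)%np.pi-np.pi/2
    u=np.array([np.cos(a),np.sin(a)]); print('yaw',np.degrees(a).round(1))
    g=np.array(r[0])-off*u; go([g[0],g[1],h],np.degrees(a)); return g
E
python3 - <<'E'
from h import *
tab('pan_medium',178,164)
E
```

```text
5127 773 top z 178.5 ((597.0996704101562, 171.72515869140625), (26.602983474731445, 15.788494110107422), 15.15674877166748)
yaw 15.2
clock 12.32 grasp [598.  169.8 254.1] w 46.1 F [-0.2 -0.6  0.5] q6 -1.66
turn [ 0.0089 -0.0004  0.0011] sg 1 shift_m [ 0.0901  0.002  -0.0044]
```

apply_moves:
  moves: "0.009 0 0 0.03 0.0025 -0.004 0; 0.009 0 0 0.06 0.0025 -0.004 0; 0.009 0 0 0.088 0.0025 -0.004 0; 0.009 0 0 0.088 0.0025 -0.004 0; 0.009 0 0 0.088 0.0025 -0.004 0.3"

```text
clock: 12.73
position: [593.2, 170.0, 338.4]
tool_rot: [-0.207, 1.563, 0.205]
ft_force: [0.4, 0.8, 0.1]
gripper_width: 41.6
```

apply_moves:
  moves: "0 0 0 0 0 0 1; 0 0 0 0 0 0 1; 0 0 0 0 0 0 1; 0 0 0 0 0 0 1; 0 0 0 0 0 0 1"

```text
clock: 13.15
position: [593.6, 170.9, 340.0]
tool_rot: [-0.207, 1.558, 0.206]
ft_force: [0.2, -0.5, 8.1]
gripper_width: 15.7
```

apply_moves:
  moves: "0 0 0 -0.02 0 0 1; 0 0 0 -0.055 0 0 1; 0 0 0 -0.09 0 0 1; 0 0 0 -0.125 0 0 1; 0 0 0 -0.16 0 0 1"

```text
clock: 13.57
position: [592.6, 171.0, 500.7]
tool_rot: [-0.208, 1.56, 0.206]
ft_force: [1.0, 1.2, -3.1]
gripper_width: 16.1
```

```bash
python3 - <<'E'
from h import *
go([462,-301.4,325],8.4)
E
```

```text
clock 13.57 grasp [592.7 170.8 328.7] w 16.1 F [ 1.   1.2 -3.1] q6 -1.65
turn [0.117  0.0005 0.001 ] sg 1 shift_m [ 0.004  -0.422  -0.2492]
```

apply_moves:
  moves: "0.06 0 0 0 -0.03 -0.018 1; 0.117 0 0 0 -0.066 -0.041 1; 0.117 0 0 0 -0.103 -0.063 1; 0.117 0 0 0 -0.140 -0.086 1; 0.117 0 0 0 -0.176 -0.108 1"

```text
clock: 13.98
position: [534.9, -23.7, 499.2]
tool_rot: [-0.116, 1.567, 0.115]
ft_force: [0.5, -1.6, -2.3]
gripper_width: 15.8
```

apply_moves:
  moves: "0 0 0 0 -0.037 -0.017 1; 0 0 0 0 -0.074 -0.034 1; 0 0 0 0 -0.111 -0.051 1; 0 0 0 0.002 -0.148 -0.068 1; 0 0 0 0.004 -0.185 -0.086 1"

```text
clock: 14.4
position: [476.9, -219.5, 495.4]
tool_rot: [-0.116, 1.566, 0.114]
ft_force: [2.1, -0.1, -2.4]
gripper_width: 15.8
```

apply_moves:
  moves: "0 0 0 0 -0.035 -0.017 1; 0 0 0 0 -0.065 -0.030 1; 0 0 0 0 -0.0769 -0.0353 1; 0 0 0 0 -0.0769 -0.0353 1; 0 0 0 0 -0.0769 -0.0353 1"

```text
clock: 14.82
position: [454.1, -299.3, 495.0]
tool_rot: [-0.114, 1.567, 0.114]
ft_force: [0.3, 0.2, -2.3]
gripper_width: 15.9
```

```bash
python3 - <<'E'
from h import *
go([452,-302.6,277],8.4)
E
```

```text
clock 14.82 grasp [ 454.2 -299.3  323. ] w 15.9 F [ 0.3  0.2 -2.3] q6 -2.41
turn [-0.0014  0.0005  0.0004] sg 1 shift_m [ 0.046  -0.003  -0.0026]
```

apply_moves:
  moves: "0 0 0 0.025 -0.003 -0.002 1; 0 0 0 0.046 -0.003 -0.002 1; 0 0 0 0.046 -0.003 -0.002 1; 0 0 0 0.046 -0.003 -0.002 1"

```text
clock: 15.15
position: [453.1, -301.2, 448.9]
tool_rot: [-0.116, 1.568, 0.117]
ft_force: [0.3, -0.5, -2.4]
gripper_width: 15.9
```

apply_moves:
  moves: "0 0 0 0 0 0.012 1; 0 0 0 0 0 0.03 1; 0 0 0 0 0 0.048 1; 0 0 0 0 0 0.06 1; 0 0 0 0 0 0.06 1"

```text
clock: 15.57
position: [514.7, -292.9, 450.0]
tool_rot: [-0.118, 1.565, 0.115]
ft_force: [1.0, -0.0, -3.2]
gripper_width: 16.0
```

```bash
python3 - <<'E'
from h import *
go([529.6,-291,277],8.4)
from h import read_camera
c=read_camera('side');d=read_camera('scene');go([529.6,-291,277],8.4)
x=[c['color'][170:290,290:410],d['color'][110:230,140:260]]
im=np.hstack([cv2.resize(i,(400,400),interpolation=cv2.INTER_CUBIC) for i in x]);cv2.imwrite('pics/a3.png',im[:,:,::-1])
E
```

```text
clock 15.57 grasp [ 515.2 -293.2  278. ] w 16.0 F [ 1.  -0.  -3.2] q6 -2.34
turn [0.0017 0.0027 0.0022] sg 1 shift_m [ 0.0011 -0.0003  0.0151]
clock 15.67 grasp [ 512.8 -293.5  277.5] w 15.8 F [ 0.3 -0.7 -2.3] q6 -2.34
turn [0.0011 0.0008 0.0014] sg 1 shift_m [ 0.0005 -0.0002  0.0172]
```

apply_moves:
  moves: "0 0 0 0 0 0.01 1; 0 0 0 0 0 0.0165 1; 0 0 0 0 0 0.0165 1; 0 0 0 0 0 0.0165 1"

```text
clock: 16.0
position: [528.6, -291.3, 449.0]
tool_rot: [-0.116, 1.567, 0.115]
ft_force: [-0.4, -0.8, -2.6]
gripper_width: 15.9
```

apply_moves:
  moves: "0 0 0 0.003 0 0 1; 0 0 0 0.007 0 0 1; 0 0 0 0.011 0 0 1; 0 0 0 0.014 0 0 1; 0 0 0 0.014 0 0 1"

```text
clock: 16.42
position: [528.2, -291.3, 434.1]
tool_rot: [-0.115, 1.568, 0.115]
ft_force: [-0.2, 0.5, -2.8]
gripper_width: 15.7
```

apply_moves:
  moves: "0 0 0 0.001 0 0 1; 0 0 0 0.002 0 0 1; 0 0 0 0.0025 0 0 1; 0 0 0 0.0025 0 0 1"

```text
clock: 16.75
position: [528.5, -291.3, 432.5]
tool_rot: [-0.116, 1.567, 0.114]
ft_force: [0.2, 0.7, -2.9]
gripper_width: 15.9
```

apply_moves:
  moves: "0 0 0 0.001 0 0 1; 0 0 0 0.002 0 0 1; 0 0 0 0.0025 0 0 1; 0 0 0 0.0025 0 0 1"

```text
clock: 17.08
position: [528.5, -291.2, 430.0]
tool_rot: [-0.116, 1.567, 0.114]
ft_force: [-0.2, 0.6, 0.1]
gripper_width: 15.7
```

apply_moves:
  moves: "0 0 0 -0.001 0 0.002 1; 0 0 0 -0.001 0 0.005 1; 0 0 0 -0.001 0 0.008 1; 0 0 0 -0.001 0 0.011 1; 0 0 0 -0.001 0 0.011 1"

```text
clock: 17.5
position: [540.0, -289.6, 430.9]
tool_rot: [-0.116, 1.567, 0.115]
ft_force: [0.3, 1.8, -1.1]
gripper_width: 16.1
```

apply_moves:
  moves: "0 0 0 0 0 0.001 1; 0 0 0 0 0 0.0025 1; 0 0 0 0 0 0.0025 1"

```text
clock: 17.75
position: [542.0, -289.3, 431.0]
tool_rot: [-0.116, 1.567, 0.114]
ft_force: [-0.4, 2.1, -1.5]
gripper_width: 15.8
```

apply_moves:
  moves: "0 0 0 0 0 0.001 1; 0 0 0 0 0 0.0025 1; 0 0 0 0 0 0.0025 1"

```text
clock: 18.0
position: [544.4, -289.0, 430.9]
tool_rot: [-0.116, 1.568, 0.114]
ft_force: [-1.2, 0.2, -1.8]
gripper_width: 15.3
```

apply_moves:
  moves: "0 0 0 0 0 0.001 1; 0 0 0 0 0 0.0025 1; 0 0 0 0 0 0.0025 1"

```text
clock: 18.25
position: [546.8, -288.6, 430.9]
tool_rot: [-0.116, 1.568, 0.114]
ft_force: [-3.4, 1.1, -2.3]
gripper_width: 15.5
```

apply_moves:
  moves: "0 0 0 0 0 -0.002 1; 0 0 0 0.001 0 -0.003 1; 0 0 0 0.0012 0 -0.003 1; 0 0 0 0.0012 0 -0.003 0.8; 0 0 0 0.0012 0 -0.003 0.4"

```text
clock: 18.67
position: [543.9, -289.1, 430.0]
tool_rot: [-0.116, 1.567, 0.114]
ft_force: [-0.7, -0.2, 0.3]
gripper_width: 20.2
```

apply_moves:
  moves: "0 0 0 0 0 0 0.3; 0 0 0 0 0 0 0.3; 0 0 0 0 0 0 0.3; 0 0 0 -0.015 0 0 0.3; 0 0 0 -0.045 0 0 0.3"

```text
clock: 19.08
position: [543.3, -288.8, 472.2]
tool_rot: [-0.113, 1.572, 0.117]
ft_force: [1.8, -1.1, 0.3]
gripper_width: 32.1
```

apply_moves:
  moves: "0 0 0 -0.03 0 -0.02 0; 0 0 0 -0.05 0 -0.055 0; 0 0 0 -0.05 0 -0.09 0; 0 0 0 -0.05 0 -0.09 0; 0 0 0 -0.05 0 -0.09 0"

```text
clock: 19.5
position: [453.4, -302.3, 525.5]
tool_rot: [-0.115, 1.566, 0.112]
ft_force: [-0.7, -0.1, 0.2]
gripper_width: 45.5
```

```bash
cat >> h.py <<'E'
def prof(e,s):
    P=cloud(e,e['z_map']>0,s)
    d=(P[:,:2]-[634,-276.5]); u=np.array([.9893,.146]); sx=d@u; sy=d@np.array([-u[1],u[0]])
    m=(abs(sy)<30)&(P[:,2]>222)&(P[:,2]<285)&(sx<-40)&(sx>-140)
    for a in range(-136,-40,4):
        k=m&(sx>=a)&(sx<a+4)
        if k.sum()>3: print(a,k.sum(),'z',np.percentile(P[k,2],[10,50,95]).round(),'y',np.percentile(sy[k],[5,50,95]).round(1))
E
python3 - <<'E'
from h import *
s=state();go([458,58.5,243],2,s)
e=read_camera('wrist');c=read_camera('side');prof(e,s)
x=[e['color'][90:420,100:460],c['color'][190:310,310:430]]
im=np.hstack([cv2.resize(i,(400,370),interpolation=cv2.INTER_CUBIC) for i in x]);cv2.imwrite('pics/a4.png',im[:,:,::-1])
E
```

```text
clock 19.50 grasp [ 453.7 -302.6  353.5] w 45.5 F [-0.7 -0.1  0.2] q6 -2.41
turn [0.1099 0.0013 0.0018] sg 1 shift_m [0.1099 0.3566 0.0564]
-128 71 z [224. 232. 235.] y [-1.8  1.8  4.6]
-124 21 z [234. 235. 236.] y [-1.8  0.9  4.5]
-116 29 z [224. 225. 227.] y [-1.9  1.8  4.7]
-112 31 z [224. 225. 227.] y [-1.9  0.9  4.7]
-108 29 z [224. 225. 226.] y [-1.9  1.8  4.7]
-104 10 z [224. 225. 226.] y [-2.   1.4  4.7]
-100 32 z [267. 268. 269.] y [-6.1  1.3  7.9]
-96 79 z [267. 267. 268.] y [-5.9  0.9  7.6]
-92 74 z [267. 268. 269.] y [-5.8  0.9  7.9]
-88 79 z [267. 268. 269.] y [-6.7  0.9  7.7]
-84 71 z [267. 268. 269.] y [-5.9  0.9  8.1]
-80 74 z [267. 267. 269.] y [-5.9  1.3  8. ]
-76 52 z [266. 267. 268.] y [-6.3  0.5  7.7]
-72 107 z [265. 267. 268.] y [-6.6  0.9  8.6]
-68 61 z [223. 225. 227.] y [-24.8  -8.8  25.5]
-64 149 z [224. 225. 226.] y [-25.3  10.7  27.2]
-60 129 z [224. 225. 226.] y [-24.9  10.7  26.7]
-56 121 z [224. 225. 226.] y [-25.9  -9.   27.5]
-52 24 z [223. 225. 227.] y [-13.6   0.9  16.3]
-48 182 z [225. 232. 239.] y [-15.5  -8.7  17.2]
```

View pics/a4.png

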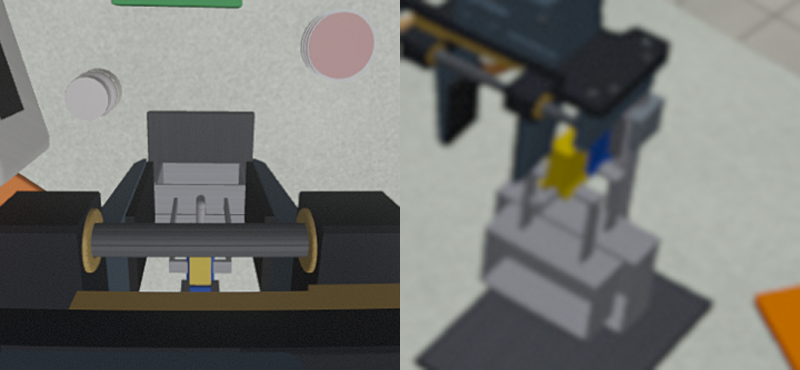

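The medium pan is nested: its tab spans s≈−101 to −75, bar sunk to about 225.5 and row straight. In the side crop the yellow grip is close in front of blue. Now the small pan.

apply_moves:
  moves: "0.06 0 0 0.01 0.038 0.006 0; 0.11 0 0 0.02 0.076 0.012 0; 0.11 0 0 0.03 0.114 0.018 0; 0.11 0 0 0.04 0.152 0.024 0; 0.11 0 0 0.05 0.19 0.03 0"

```text
clock: 20.02
position: [457.1, -107.8, 473.8]
tool_rot: [-0.029, 1.57, 0.029]
ft_force: [0.9, -0.7, 0.5]
gripper_width: 45.5
```

apply_moves:
  moves: "0 0 0 0.012 0.034 0.002 0; 0 0 0 0.024 0.068 0.004 0; 0 0 0 0.036 0.102 0.006 0; 0 0 0 0.048 0.136 0.007 0; 0 0 0 0.06 0.1685 0.0079 0"

```text
clock: 20.43
position: [458.8, 61.2, 413.6]
tool_rot: [-0.03, 1.57, 0.029]
ft_force: [-0.0, -0.6, 1.2]
gripper_width: 45.7
```

apply_moves:
  moves: "0 0 0 0 0 0 0; 0 0 0 0 0 0 0; 0 0 0 0 0 0 0"

```text
clock: 20.68
position: [459.0, 59.1, 414.3]
tool_rot: [-0.031, 1.57, 0.029]
ft_force: [0.8, 0.5, 0.1]
gripper_width: 45.6
```

```bash
python3 - <<'E'
from h import *
tab('pan_small',166,154)
E
```

```text
3892 751 top z 166.5 ((458.37823486328125, 59.00143051147461), (26.287805557250977, 15.87697696685791), 0.5521411299705505)
yaw 0.6
clock 20.78 grasp [459.2  58.1 242.6] w 45.6 F [ 0.5 -0.4  0.9] q6 -1.61
turn [0.0262 0.0011 0.001 ] sg 1 shift_m [ 0.0886  0.001  -0.0047]
```

apply_moves:
  moves: "0.026 0 0 0.03 0.0008 -0.0045 0; 0.026 0 0 0.06 0.0008 -0.0045 0; 0.026 0 0 0.0885 0.0008 -0.0045 0; 0.026 0 0 0.0885 0.0008 -0.0045 0; 0.026 0 0 0.0885 0.0008 -0.0045 0.3"

```text
clock: 21.2
position: [454.1, 58.6, 325.9]
tool_rot: [-0.008, 1.572, 0.007]
ft_force: [-0.4, 0.4, 1.1]
gripper_width: 41.4
```

apply_moves:
  moves: "0 0 0 0 0 0 1; 0 0 0 0 0 0 1; 0 0 0 0 0 0 1; 0 0 0 0 0 0 1; 0 0 0 0 0 0 1"

```text
clock: 21.62
position: [454.4, 59.4, 327.0]
tool_rot: [-0.009, 1.568, 0.008]
ft_force: [-1.6, -1.3, 11.6]
gripper_width: 15.8
```

apply_moves:
  moves: "0 0 0 -0.02 0 0 1; 0 0 0 -0.055 0 0 1; 0 0 0 -0.09 0 0 1; 0 0 0 -0.125 0 0 1; 0 0 0 -0.14 0 0 1"

```text
clock: 22.03
position: [454.1, 59.6, 470.6]
tool_rot: [-0.009, 1.565, 0.008]
ft_force: [1.3, 0.3, -0.2]
gripper_width: 16.1
```

```bash
python3 - <<'E'
from h import *
go([445,-303.6,295],8.4)
E
```

```text
clock 22.03 grasp [455.1  59.4 298.6] w 16.1 F [ 1.3  0.3 -0.2] q6 -1.58
turn [-0.1359  0.0061  0.0013] sg 1 shift_m [ 0.0038 -0.3631 -0.013 ]
```

apply_moves:
  moves: "-0.07 0.003 0 0 -0.03 -0.001 1; -0.136 0.006 0.001 0 -0.07 -0.002 1; -0.136 0.006 0.001 0 -0.11 -0.004 1; -0.136 0.006 0.001 0 -0.15 -0.005 1; -0.136 0.006 0.001 0 -0.185 -0.0065 1"

```text
clock: 22.45
position: [448.8, -127.6, 466.7]
tool_rot: [-0.116, 1.572, 0.115]
ft_force: [1.1, 1.3, -1.0]
gripper_width: 15.7
```

apply_moves:
  moves: "0 0 0 0.001 -0.037 -0.007 1; 0 0 0 0.002 -0.074 -0.013 1; 0 0 0 0.003 -0.111 -0.020 1; 0 0 0 0.0038 -0.148 -0.026 1; 0 0 0 0.0038 -0.1755 -0.0305 1"

```text
clock: 22.87
position: [444.2, -306.3, 462.6]
tool_rot: [-0.115, 1.573, 0.114]
ft_force: [-0.1, 0.3, -1.1]
gripper_width: 15.8
```

apply_moves:
  moves: "0 0 0 0 0 0 1; 0 0 0 0 0 0 1; 0 0 0 0 0 0 1"

```text
clock: 23.12
position: [444.6, -303.2, 462.5]
tool_rot: [-0.115, 1.573, 0.115]
ft_force: [0.6, 0.3, -0.9]
gripper_width: 15.8
```

```bash
python3 - <<'E'
from h import *
go([445,-303.6,275],8.4)
E
```

```text
clock 23.12 grasp [ 443.6 -303.2  290.5] w 15.8 F [ 0.6  0.3 -0.9] q6 -2.42
turn [-0.0003 -0.0055 -0.001 ] sg 1 shift_m [ 0.0155 -0.0005  0.0004]
```

apply_moves:
  moves: "0 -0.0055 -0.001 0.01 0 0 1; 0 -0.0055 -0.001 0.0195 0 0 1; 0 -0.0055 -0.001 0.0195 0 0 1; 0 -0.0055 -0.001 0.0195 0 0 1; 0 -0.0055 -0.001 0.0195 0 0 1"

```text
clock: 23.53
position: [444.8, -303.2, 443.2]
tool_rot: [-0.116, 1.568, 0.115]
ft_force: [1.6, 1.0, -0.6]
gripper_width: 15.7
```

```bash
python3 - <<'E'
from h import *
s=state();go([505,-294.5,271],8.4,s)
c=read_camera('side');d=read_camera('scene');s2=state();go([505,-294.5,271],8.4,s2)
e=read_camera('wrist');P=cloud(e,e['z_map']>0,s2)
dd=P[:,:2]-s2['position'][:2]; m=(np.hypot(dd[:,0],dd[:,1])<25)&(P[:,2]>260)&(P[:,2]<300); print('tabtop',np.percentile(P[m,2],[50,80,95]).round(1) if m.sum()>5 else m.sum())
x=[c['color'][190:300,290:400],d['color'][110:220,150:260]]
im=np.hstack([cv2.resize(i,(400,400),interpolation=cv2.INTER_CUBIC) for i in x]);cv2.imwrite('pics/a5.png',im[:,:,::-1])
E
```

```text
clock 23.53 grasp [ 444.9 -303.3  271.2] w 15.7 F [ 1.6  1.  -0.6] q6 -2.43
turn [0.0006 0.0001 0.0006] sg 1 shift_m [ 0.0002 -0.0002  0.0608]
clock 23.63 grasp [ 445.  -303.6  271.3] w 15.8 F [-1.4  0.2 -1.1] q6 -2.43
turn [0.0002 0.0005 0.001 ] sg 1 shift_m [0.0004 0.0001 0.0608]
tabtop [281.7 288.2 296.8]
```

View pics/a5.png

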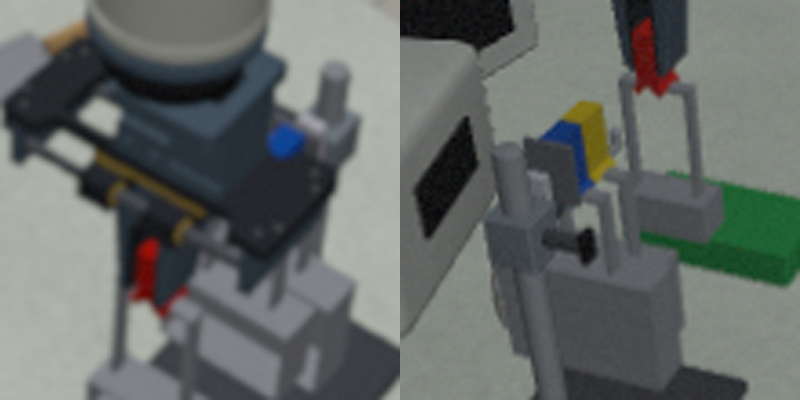

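The row of two is neatly nested and the small pan hangs in the grip just outside the tip. Advancing over the tip.

apply_moves:
  moves: "0 0 0 0 0 0.01 1; 0 0 0 0 0 0.02 1; 0 0 0 0 0 0.03 1; 0 0 0 0 0 0.035 1; 0 0 0 0 0 0.035 1"

```text
clock: 24.1
position: [480.7, -298.3, 442.7]
tool_rot: [-0.116, 1.567, 0.115]
ft_force: [0.4, -0.2, -0.6]
gripper_width: 15.6
```

apply_moves:
  moves: "0 0 0 0 0 0.007 1; 0 0 0 0 0 0.014 1; 0 0 0 0 0 0.021 1; 0 0 0 0 0 0.027 1; 0 0 0 0 0 0.027 1"

```text
clock: 24.52
position: [507.1, -294.4, 442.8]
tool_rot: [-0.116, 1.567, 0.115]
ft_force: [0.7, 0.5, -1.0]
gripper_width: 15.5
```

apply_moves:
  moves: "0 0 0 0 0 0.002 1; 0 0 0 0 0 0.004 1; 0 0 0 0 0 0.007 1; 0 0 0 0 0 0.009 1; 0 0 0 0 0 0.009 1"

```text
clock: 24.93
position: [515.2, -293.3, 442.9]
tool_rot: [-0.116, 1.567, 0.115]
ft_force: [-0.3, 1.2, -1.1]
gripper_width: 15.8
```

apply_moves:
  moves: "0 0 0 0 0 0.0015 1; 0 0 0 0 0 0.003 1; 0 0 0 0 0 0.004 1; 0 0 0 0 0 0.004 1"

```text
clock: 25.27
position: [519.0, -292.7, 442.9]
tool_rot: [-0.116, 1.568, 0.115]
ft_force: [-0.6, -0.5, -2.1]
gripper_width: 15.9
```

apply_moves:
  moves: "0 0 0 0 0 0.0015 1; 0 0 0 0 0 0.003 1; 0 0 0 0 0 0.003 1"

```text
clock: 25.52
position: [521.8, -292.3, 442.8]
tool_rot: [-0.115, 1.568, 0.115]
ft_force: [-3.2, -1.1, -1.3]
gripper_width: 15.9
```

apply_moves:
  moves: "0 0 0 0 0 0.0015 1; 0 0 0 0 0 0.0025 1; 0 0 0 0 0 0.0025 1"

```text
clock: 25.77
position: [524.1, -292.0, 442.7]
tool_rot: [-0.115, 1.569, 0.115]
ft_force: [-5.3, -1.9, -0.3]
gripper_width: 15.8
```

apply_moves:
  moves: "0 0 0 0 0 0.0015 1; 0 0 0 0 0 0.0028 1; 0 0 0 0 0 0.0028 1"

```text
clock: 26.02
position: [526.8, -291.5, 442.7]
tool_rot: [-0.115, 1.569, 0.115]
ft_force: [-5.8, -2.0, -0.7]
gripper_width: 15.8
```

apply_moves:
  moves: "0 0 0 0.0015 0 0 1; 0 0 0 0.003 0 0 1; 0 0 0 0.0045 0 0 1; 0 0 0 0.0045 0 0 1"

```text
clock: 26.35
position: [526.7, -291.5, 438.2]
tool_rot: [-0.115, 1.569, 0.115]
ft_force: [-6.6, -1.7, 1.5]
gripper_width: 15.9
```

apply_moves:
  moves: "0 0 0 0.0015 0 0 1; 0 0 0 0.003 0 0 1; 0 0 0 0.004 0 0 1; 0 0 0 0.004 0 0 1"

```text
clock: 26.68
position: [526.7, -291.5, 434.3]
tool_rot: [-0.115, 1.569, 0.115]
ft_force: [-7.0, -0.9, 1.8]
gripper_width: 15.9
```

apply_moves:
  moves: "0 0 0 0.0015 0 0 1; 0 0 0 0.003 0 0 1; 0 0 0 0.003 0 0 1"

```text
clock: 26.93
position: [526.7, -291.5, 431.2]
tool_rot: [-0.115, 1.569, 0.115]
ft_force: [-7.7, -0.7, 2.6]
gripper_width: 15.8
```

apply_moves:
  moves: "0 0 0 0.001 0 0 1; 0 0 0 0.002 0 0 1; 0 0 0 0.002 0 0 1"

```text
clock: 27.18
position: [526.7, -291.5, 429.3]
tool_rot: [-0.115, 1.569, 0.115]
ft_force: [-7.9, -0.3, 2.8]
gripper_width: 15.7
```

apply_moves:
  moves: "0 0 0 0.001 0 0 1; 0 0 0 0.002 0 0 1; 0 0 0 0.002 0 0 1"

```text
clock: 27.43
position: [526.7, -291.5, 427.3]
tool_rot: [-0.115, 1.569, 0.115]
ft_force: [-7.0, -1.4, 3.1]
gripper_width: 16.3
```

apply_moves:
  moves: "0 0 0 0.0008 0 0 1; 0 0 0 0.0015 0 0 1; 0 0 0 0.0015 0 0 1"

```text
clock: 27.68
position: [526.7, -291.5, 425.9]
tool_rot: [-0.115, 1.569, 0.115]
ft_force: [-8.8, -1.7, 3.2]
gripper_width: 15.8
```

```bash
python3 - <<'E'
from h import *
s=state();go([505,-294.5,271],8.4,s)
c=read_camera('side');d=read_camera('scene');go([505,-294.5,271],8.4)
x=[c['color'][200:290,310:400],d['color'][110:200,160:250]]
im=np.hstack([cv2.resize(i,(400,400),interpolation=cv2.INTER_CUBIC) for i in x]);cv2.imwrite('pics/a6.png',im[:,:,::-1])
E
```

```text
clock 27.68 grasp [ 526.5 -291.6  253.9] w 15.8 F [-8.8 -1.7  3.2] q6 -2.32
turn [-0.0003 -0.0011  0.0003] sg 1 shift_m [-0.0171  0.0002 -0.0219]
clock 27.78 grasp [ 526.5 -291.6  254. ] w 15.8 F [-8.5 -0.8  3.9] q6 -2.32
turn [-0.0003 -0.001   0.0003] sg 1 shift_m [-0.017   0.0002 -0.0219]
```

View pics/a6.png

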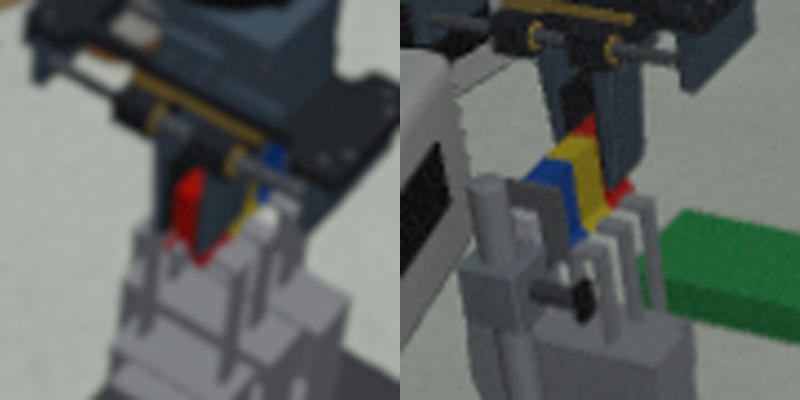

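apply_moves:
  moves: "0 0 0 0 0 -0.001 1; 0 0 0 0.0008 0 -0.001 1; 0 0 0 0.0015 0 -0.001 1; 0 0 0 0.0015 0 -0.001 1"

```text
clock: 28.12
position: [526.2, -291.5, 424.5]
tool_rot: [-0.116, 1.567, 0.115]
ft_force: [-2.6, 2.3, 5.1]
gripper_width: 15.8
```

apply_moves:
  moves: "0 0 0 0.0008 0 0 1; 0 0 0 0.0015 0 0 1; 0 0 0 0.0015 0 0 1"

```text
clock: 28.37
position: [526.2, -291.6, 423.1]
tool_rot: [-0.116, 1.567, 0.115]
ft_force: [-4.3, 2.7, 7.8]
gripper_width: 15.6
```

apply_moves:
  moves: "0 0 0 -0.001 0 0 1; 0 0 0 -0.002 0 0 1; 0 0 0 -0.0035 0 0 1; 0 0 0 -0.0035 0 0 1"

```text
clock: 28.7
position: [526.2, -291.5, 426.6]
tool_rot: [-0.116, 1.567, 0.115]
ft_force: [-1.8, 2.8, 3.4]
gripper_width: 15.7
```

apply_moves:
  moves: "0 0 0 0 0 -0.0008 1; 0 0 0 0 0 -0.0015 1; 0 0 0 0 0 -0.0015 1"

```text
clock: 28.95
position: [524.8, -291.7, 426.4]
tool_rot: [-0.115, 1.567, 0.115]
ft_force: [2.4, 3.5, 3.4]
gripper_width: 15.8
```

apply_moves:
  moves: "0 0 0 -0.001 0 0 1; 0 0 0 -0.002 0 0.0003 1; 0 0 0 -0.002 0 0.0003 1; 0 0 0 -0.002 0 0.0003 0.85; 0 0 0 -0.002 0 0.0003 0.5"

```text
clock: 29.37
position: [524.8, -292.0, 428.3]
tool_rot: [-0.116, 1.568, 0.114]
ft_force: [0.6, -0.4, -0.2]
gripper_width: 20.0
```

apply_moves:
  moves: "0 0 0 0 0 0 0.35; 0 0 0 0 0 0 0.35; 0 0 0 0 0 0 0.35; 0 0 0 -0.002 0 0 0.35; 0 0 0 -0.006 0 0 0.35"

```text
clock: 29.78
position: [524.8, -291.8, 434.2]
tool_rot: [-0.115, 1.568, 0.115]
ft_force: [0.4, 0.6, -0.2]
gripper_width: 29.4
```

apply_moves:
  moves: "0 0 0 -0.02 0 0 0.35; 0 0 0 -0.055 0 0 0.3; 0 0 0 -0.09 0 -0.04 0; 0 0 0 -0.09 0 -0.08 0; 0 0 0 -0.09 0 -0.09 0"

```text
clock: 30.2
position: [433.2, -305.0, 527.1]
tool_rot: [-0.118, 1.566, 0.112]
ft_force: [0.8, -0.8, 0.7]
gripper_width: 45.3
```

apply_moves:
  moves: "0 0 0 0 0 0 0; 0 0 0 0 0 0 0; 0 0 0 0 0 0 0"

```text
clock: 30.45
position: [436.2, -304.9, 524.6]
tool_rot: [-0.115, 1.567, 0.114]
ft_force: [1.1, 0.4, -0.3]
gripper_width: 45.8
```

```bash
python3 - <<'E'
from h import *
s=state();go([505,-294.5,271],8.4,s)
e=read_camera('wrist');c=read_camera('side');d=read_camera('scene');prof(e,s)
x=[e['color'][90:420,100:460],c['color'][200:290,310:400],d['color'][110:200,160:250]]
im=np.hstack([cv2.resize(i,(260,330) if 0 else (266,266),interpolation=cv2.INTER_CUBIC) for i in x]);cv2.imwrite('pics/a7.png',im[:,:,::-1])
E
```

```text
clock 30.45 grasp [ 436.3 -305.1  352.6] w 45.8 F [ 1.1  0.4 -0.3] q6 -2.44
turn [-0.0003  0.0005  0.0008] sg 1 shift_m [0.0816 0.0004 0.0696]
-128 56 z [223. 229. 233.] y [-1.8  1.2  5. ]
-116 63 z [266. 267. 268.] y [-5.4  2.   7.9]
-112 84 z [266. 267. 268.] y [-6.2  0.8  8.6]
-108 76 z [266. 267. 268.] y [-5.7  1.2  8.1]
-104 78 z [266. 267. 268.] y [-5.7  1.2  8. ]
-100 72 z [266. 267. 268.] y [-5.9  2.1  8.8]
-96 64 z [266. 267. 268.] y [-5.6  0.8  8.1]
-92 83 z [266. 266. 268.] y [-5.6  1.2  8.8]
-88 118 z [223. 225. 267.] y [-23.2   1.3  25.8]
-84 129 z [223. 224. 225.] y [-24.3  -8.4  27.5]
-80 124 z [223. 224. 225.] y [-25.2  11.1  27. ]
-76 127 z [223. 224. 225.] y [-25.1  -8.5  27.8]
-72 22 z [222. 224. 226.] y [-11.7  -8.5  13.3]
-68 25 z [223. 224. 226.] y [-11.7  -8.6  13.2]
-64 28 z [223. 224. 226.] y [-23.1  -9.7  13.4]
-60 126 z [223. 224. 225.] y [-24.9  11.4  27.3]
-56 130 z [223. 224. 225.] y [-25.5  -8.7  27.2]
-52 38 z [223. 223. 224.] y [-25.1 -11.3  26.8]
```

View pics/a7.png

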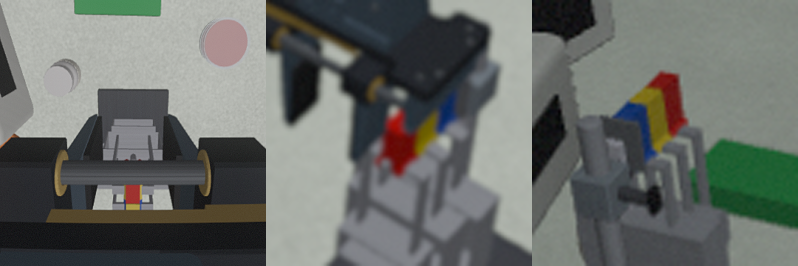

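```bash
python3 -c "
from plant import job
print(job.sign_off())"
```

```text
the job is handed in; nothing more can be done
None
```

All three pans hang on the hook in the order large, medium, small. Their backs face the post, they are nested close, and the row is clamped between the sprung plate and the upturned tip. I handed the job in at about 30.5 s on the robot's clock; sign-off gives no verdict.

**Last checks, with the arm clear:**
- **Seating:** all the saddles are down on the bar. The small tab's top is at z≈267, level with where the others sat.
- **Clamping:** the small tab's outer end is at s≈−117 to −120, against the tip's inner face at about −120.5. The scene and side pictures show the three grips in line with no visible gaps.
- **Release:** the gripper was open and well away, and the wrist force read about zero.

**Forces and travel:**
- **Plate:** I pressed it in by about 9 mm of the 15 mm allowed. The arm-axis force reached about 8.8 N, higher than the plate spring alone explains. I put the rest down to friction, so the 9 mm comes from tool positions, not from a direct measurement.
- **Hook:** the highest estimated load was about 14.6 N (9.7 mm of sag) while seating the small pan. That is under the 16 N and 11 mm limits, but closer than I intended, and I backed off at once.

**Disagreement:** the arm's height readings and the camera's differed by up to about 2 mm at the hook. I went by contact forces for the seating, so this did not matter.

I did not touch the other things on the bench.

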